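# Sweep the stirring discs into the storage slot

### The job

Sweep the three white stirring discs lying on the blue tray one after another through the yellow gate, until all three lie flat and wholly inside the black slot behind it. Only push the discs along the tray, never lift them, and leave the brown vial on the tray and the flask and jar beside it standing where they are.

Things in the scene. Friction and masses are not known exactly. Their poses are not given: they have to be found in the camera images.
- tray: fixed sorting tray. Origin: bench level, middle of the slot's mouth; z up, x along the slot, away from the blue area. Floor 8 mm above the bench throughout; walls 14 mm above the floor, 6 mm thick. Blue area inside: x -205 to -6 mm, y -140 to 140 mm
- gate (a point): middle of the gate at floor level (tray x -3, y 0, z 8 mm): a 42 mm wide opening in the yellow wall (tray x -6 to 0 mm); straight yellow funnel cheeks, as high as the walls, lead to its edges from about tray x -36, y +-60 mm
- slot (a point): middle of the black slot's floor (tray x 68, y 0, z 8 mm): slot 42 mm wide, tray x 0 to 135 mm, closed at the far end, with room for the three discs in a row, each pushing the last one on
- disc1_center (a point): centre of stirring disc 1 of three alike: flat white round puck with a thin grey bar on top, 32 mm diameter, 12 mm high (centre 6 mm above its underside), 18 to 35 g; lies flat on the tray and slides when pushed
- disc2_center (a point): centre of stirring disc 2 of three alike: flat white round puck with a thin grey bar on top, 32 mm diameter, 12 mm high (centre 6 mm above its underside), 18 to 35 g; lies flat on the tray and slides when pushed
- disc3_center (a point): centre of stirring disc 3 of three alike: flat white round puck with a thin grey bar on top, 32 mm diameter, 12 mm high (centre 6 mm above its underside), 18 to 35 g; lies flat on the tray and slides when pushed
- vial: brown glass vial with black cap, loose, upright on the blue area among the discs, 28 mm diameter, 45 mm high; origin at the centre of its underside; to be left alone
- flask: small green-tinted conical glass flask, loose, upright on the bench beside the slot, 54 mm diameter at the foot, 80 mm high; origin at the centre of its underside; to be left alone
- jar: small round jar with a red cap, loose, upright on the bench on the other side of the slot, 44 mm diameter, 50 mm high; origin at the centre of its underside; to be left alone
Things that resemble listed ones, but are neither listed nor needed, are in the scene too. Leave any purple look-alike of the part that bears disc3_center alone. What is shaped like the part that bears disc1_center but purple is not meant.

How it is judged (in metres and radians):
On the way, in this order (a step that is already met when the one before it is completed fails the run):
1. one disc is wholly in the slot, the other two still before the gate ((((x of disc1_center in the frame of tray between 0.014 and 0.13 m and y of disc1_center in the frame of tray between -0.022 and 0.022 m and z of disc1_center in the frame of tray below 0.019 m) and x of each of disc2_center, disc3_center in the frame of tray below -0.006 m) or (x of each of disc1_center, disc3_center in the frame of tray below -0.006 m and (x of disc2_center in the frame of tray between 0.014 and 0.13 m and y of disc2_center in the frame of tray between -0.022 and 0.022 m and z of disc2_center in the frame of tray below 0.019 m)) or (x of each of disc1_center, disc2_center in the frame of tray below -0.006 m and (x of disc3_center in the frame of tray between 0.014 and 0.13 m and y of disc3_center in the frame of tray between -0.022 and 0.022 m and z of disc3_center in the frame of tray below 0.019 m)))), for 0.2 s.
2. two discs are in the slot, the third still before the gate (((x of disc1_center in the frame of tray below -0.006 m and (x of disc2_center in the frame of tray between 0.014 and 0.13 m and y of disc2_center in the frame of tray between -0.022 and 0.022 m and z of disc2_center in the frame of tray below 0.019 m) and (x of disc3_center in the frame of tray between 0.014 and 0.13 m and y of disc3_center in the frame of tray between -0.022 and 0.022 m and z of disc3_center in the frame of tray below 0.019 m)) or ((x of disc1_center in the frame of tray between 0.014 and 0.13 m and y of disc1_center in the frame of tray between -0.022 and 0.022 m and z of disc1_center in the frame of tray below 0.019 m) and x of disc2_center in the frame of tray below -0.006 m and (x of disc3_center in the frame of tray between 0.014 and 0.13 m and y of disc3_center in the frame of tray between -0.022 and 0.022 m and z of disc3_center in the frame of tray below 0.019 m)) or ((x of disc1_center in the frame of tray between 0.014 and 0.13 m and y of disc1_center in the frame of tray between -0.022 and 0.022 m and z of disc1_center in the frame of tray below 0.019 m) and (x of disc2_center in the frame of tray between 0.014 and 0.13 m and y of disc2_center in the frame of tray between -0.022 and 0.022 m and z of disc2_center in the frame of tray below 0.019 m) and x of disc3_center in the frame of tray below -0.006 m))), for 0.2 s.
3. all three discs are in the slot (x of disc1_center in the frame of tray between 0.014 and 0.13 m and y of disc1_center in the frame of tray between -0.022 and 0.022 m and z of each of disc1_center, disc2_center, disc3_center in the frame of tray below 0.019 m and x of disc2_center in the frame of tray between 0.014 and 0.13 m and y of disc2_center in the frame of tray between -0.022 and 0.022 m and x of disc3_center in the frame of tray between 0.014 and 0.13 m and y of disc3_center in the frame of tray between -0.022 and 0.022 m), for 0.2 s.
At the end, for the whole second after the job is handed in: all three discs lie flat and at rest in the slot, each disc's centre at least 14 mm past its mouth; vial, flask and jar upright where they stood (vial within 15 mm, flask and jar within 20 mm) (all of step 3 and linear speed of each of disc1, disc2, disc3 below 0.02 m/s and angle between each of disc1_center, disc2_center, disc3_center, vial, flask, jar's own z axis and vertical below 0.2 rad and distance of vial from where it was at the start of the episode below 0.015 m and distance of each of flask, jar from where it was at the start of the episode below 0.02 m); the robot touches nothing.
It fails at once if a disc is lifted more than 9 mm off the tray floor (z of any of disc1_center, disc2_center, disc3_center in the frame of tray above 0.023 m).
It fails at once if the vial is moved more than 15 mm or tipped (distance of vial from where it was at the start of the episode above 0.015 m or angle between vial's own z axis and vertical above 0.5 rad).
It fails at once if the flask or jar is moved more than 20 mm or tipped (distance of any of flask, jar from where it was at the start of the episode above 0.02 m or angle between any of flask, jar's own z axis and vertical above 0.5 rad).
It also fails if it takes over 69 s, if anything falls off the work surface, if the arm or the gripper's body presses on something with over 40 N, if the wrist force passes 120 N, or if a joint passes its speed limit or range.

### The arm

A 6-joint arm with a two-finger parallel gripper is mounted at the origin on the work surface. World frame = base frame: x ahead of the robot, y to its left, z up, the work surface at z = 0. Lengths are in mm, angles in rad, forces in N, time in s.
With the tool pointing down it reaches from about 275 to 725 mm from the base axis. Payload 15.9 kg.
Tool frame: the origin (TCP) lies midway between the tips of the shut fingers; the grasp point (between the pads) lies grasp_offset behind it (grasp_offset is the distance from the TCP to the grasp point, in mm); z points along the fingers, y is the line along which they close (so a half turn about z gives the same grasp; the last joint's range is limited). The gripper opens to 85 mm and grips with 20 to 120 N. Pads are 22 mm wide; open, the fingers measure 114 mm over their backs; the gripper's body (76 mm by 85 mm) begins 54 mm behind the grasp point. The pads swing forward as they close: fully open they stand 13 mm farther back than shut.
Start: joints at [1.162, 0.213, -0.034, 1.323, 0, 1.571], TCP at [198.747, 458.787, 231.306] pointing down, gripper open.
Joint ranges: [-2.98, 2.98], [-0.74, 1.72], [-1.14, 1.35], [-2.1, 2.04], [-1.57, 1.44], [-3.14, 3.14]. Speed limits (rad/s): [1.89, 1.89, 2.39, 2.57, 3.14, 3.14].

### API

Orientations are given as a 3x3 rotation matrix whose columns are the frame's x, y, z axes.
In Python, from station import * gives the robot as it stands. The module is installed in compiled form; this text tells all that it offers.
- The arm moves only by the tool carry_out, never from a script. Its argument "moves" is a list of rows, each an object with "gripper": the closure in counts, from 0 (fully open) to 255 (shut); "translation": the shift along the tool's x, y, z in units of 50 mm (1.0 is 50 mm), a list of three; "roll": the turn about the tool's z in units of 5 degrees (1.0 is 5 degrees). In form: [{"gripper": gripper, "translation": [tx, ty, tz], "roll": roll}, ...]. A call has 1 to 10 rows; each row is the pose to reach, as a shift and turn from the pose commanded when the call began, along the tool's axes at that moment; what a row does not reach only later rows make up. A row lasts 1/8 s, in which the tool goes at most 62.5 mm and 10.7 degrees, less where a joint would pass 70% of its speed; a pose out of reach is approached as far as the arm can. A call with a gripper value outside its range is refused whole. The fingers move at their own pace and stop on an object; "force" is the grip in N (left out, the last holds). Time passes only in rows, so rows that repeat a pose let the fingers close. It gives the time, the measured TCP pose, the force, the opening and the grip force at its end, in the units of the state.
- get_obs(): the state, without advancing time (a new reading comes with each control period).
- grab_frame(name): name is "side" or "top" or "wrist"; returns a dict with "frame" (400x640x3 uint8, red, green, blue), "intrinsics" (3x3 intrinsics, pixels), "k1" (the pictures are not rectified: a ray, as slopes to the right and down, at radius r is drawn at 1 + k1 r^2 times it, then the intrinsics apply), "R" (3x3) and "t" (3): a world point X has camera coordinates R X + t. Camera axes: x right, y down, z forward; pixel columns grow to the right and rows downward; lengths in mm; the calibration is good to about 2 mm. A picture is of the moment at which its call begins. There is no depth.
- sign_off(): hands the job in; it is judged then, once.
The state is a dict: "clock": time; "joints": joint angles; "joint_vel": joint speeds; "effort": joint torques, N m; "eef_pos": TCP position; "eef_rot": TCP orientation; "wrist_force": force on the tool from outside, world axes, zero at the start; "ft_torque": the same for the moment, N m; "gripper_width": opening from 0.0 (shut) to 1.0 (fully open); "grip_force": force on a finger pad.
Only numpy, scipy, OpenCV 4.12 (cv2) and the standard library are available. Lean on these libraries where they do the work, as an engineer would, in place of code of your own. Each camera call takes 0.05 s, during which the arm holds its last target. There are 200 camera calls.

## Working session

There is one attempt and no reset: what is moved stays moved. The work goes in short steps, Python scripts to look and compute and a tool call to move; the robot and the scene stay as the last step left them, time stands still between calls to the robot, and variables do not carry over. Pictures are saved under pics/ and viewed, at most 10 in all, crops included, and the job is handed in when it is done.

Besides the shell and the picture viewer there is one more tool, called after "Request:" by a JSON object that holds its "method" and its "body", one argument or row to a line. carry_out: Moves the arm, as the interface text tells. Its arguments: {"type":"object","properties":{"moves":{"type":"array","items":{"type":"object","properties":{"gripper":{"type":"number"},"translation":{"type":"array","items":{"type":"number"}},"roll":{"type":"number"}}}},"force":{"type":"number"}},"required":["moves"]}

```bash
mkdir -p pics; python3 - <<'E'
from station import *
import cv2
for n in ["top","side"]:
    f=grab_frame(n); cv2.imwrite(f"pics/{n}0.png",f["frame"][:,:,::-1]); print(n,f["intrinsics"],f["k1"],f["R"],f["t"])
o=get_obs(); print(o["eef_rot"],o["clock"],o["eef_pos"])
E
```

```text
top [[483.7146829    0.         316.10587838]
 [  0.         483.7146829  197.44055318]
 [  0.           0.           1.        ]] -0.12776821213162243 [[-2.44082687e-02 -9.99701736e-01  8.22048051e-04]
 [-9.95026062e-01  2.42146538e-02 -9.66270517e-02]
 [ 9.65783257e-02 -3.17645828e-03 -9.95320319e-01]] [117.80355528 634.21722604 998.94290972]
side [[381.37557037   0.         317.03061591]
 [  0.         381.37557037 199.75249576]
 [  0.           0.           1.        ]] 0.0006147772909583841 [[-0.81960413 -0.57287659 -0.00784109]
 [-0.39530898  0.57536175 -0.71602351]
 [ 0.41470457 -0.58375617 -0.69803213]] [570.89821107 217.80046145 524.43084984]
[[-9.17581960e-01  3.97546461e-01 -3.96665327e-04]
 [ 3.97546659e-01  9.17581484e-01 -9.35432901e-04]
 [-7.90528007e-06 -1.01602933e-03 -9.99999484e-01]] 0.1 [198.64195892 458.50847044 230.86999428]
```

View pics/top0.png

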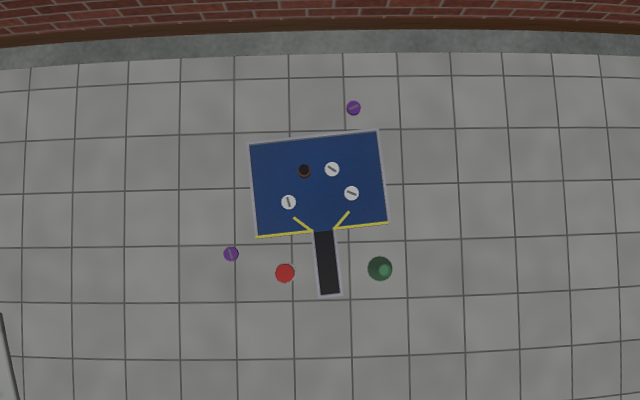

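View pics/side0.png

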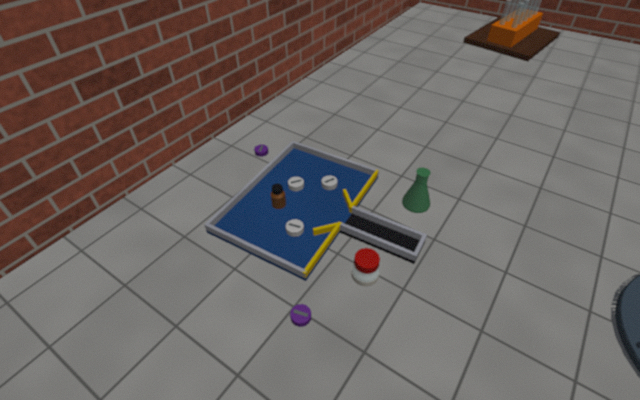

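The top view shows the white discs on the blue tray at (332,169), (351,193) and (288,202), and the vial at (304,171). The gate is at about (323,230) and the slot runs to (329,295). Two purple look-alikes lie outside the tray at (353,108) and (231,254), so they are not meant. The side view agrees: white discs at (295,228), (296,184) and (330,182), vial at (278,196).

```bash
cat > h.py <<'E'
from station import *
import cv2, numpy as np
def ray(f,px,z):
    K=f["intrinsics"]; px=np.array(px,float).reshape(-1,2)
    d=(px-[K[0,2],K[1,2]])/[K[0,0],K[1,1]]; u=d.copy()
    for _ in range(20): u=d/(1+f["k1"]*(u**2).sum(1,keepdims=True))
    R,t=np.array(f["R"]),np.array(f["t"]); C=-R.T@t
    v=np.c_[u,np.ones(len(u))]@R
    return C+v*((z-C[2])/v[:,2])[:,None]
def hsv(f): return cv2.cvtColor(f["frame"],cv2.COLOR_RGB2HSV)
def blobs(m,amin):
    c,_=cv2.findContours(m.astype(np.uint8),cv2.RETR_EXTERNAL,cv2.CHAIN_APPROX_NONE)
    return [x for x in c if cv2.contourArea(x)>=amin]
def masks(h):
    H,S,V=[h[:,:,i].astype(int) for i in range(3)]
    return dict(blue=(H>100)&(H<125)&(S>100)&(V>40),white=(S<60)&(V>170),yellow=(H>20)&(H<35)&(S>120)&(V>80),
      black=(V<60)&(S<80), red=((H<8)|(H>172))&(S>150)&(V>90), green=(H>60)&(H<95)&(S>60))
def cen(c):
    m=cv2.moments(c); return m["m10"]/m["m00"],m["m01"]/m["m00"]
E
python3 - <<'E'
from h import *
np.set_printoptions(precision=1,suppress=True)
f=grab_frame("top"); m=masks(hsv(f))
crop=cv2.resize(f["frame"][120:305,220:410,::-1],None,fx=3,fy=3,interpolation=cv2.INTER_CUBIC); cv2.imwrite("pics/crop1.png",crop)
for n,z in [("blue",8),("black",8),("yellow",22),("red",50),("green",20)]:
    for c in blobs(m[n],40):
        px=cv2.undistortPoints if 0 else c.reshape(-1,2)
        w=ray(f,px,z)[:,:2].astype(np.float32); r=cv2.minAreaRect(w)
        print(n,np.array(cen(c)),"rect",np.array(r[0]),np.array(r[1]),round(r[2],1)); 
        if n in("blue","black"): print(cv2.boxPoints(r).tolist())
for n in ["top","side"]:
    g=f if n=="top" else grab_frame(n); mm=masks(hsv(g))
    for c in blobs(mm["white"],30):
        (x,y),rr=cv2.minEnclosingCircle(c); print(n,"white",np.array(cen(c)),rr,ray(g,[cen(c)],20)[0])
E
```

```text
blue [317.2 182.7] rect [668.   98.5] [205.1 279.6] 5.0
[[553.690673828125, 228.8913116455078], [577.9393310546875, -49.61109924316406], [782.26806640625, -31.820571899414062], [758.0194091796875, 246.6818389892578]]
black [326.3 262.1] rect [498.8  83.7] [134.2  39.8] 5.0
[[430.2010803222656, 97.71823120117188], [433.6448059082031, 58.03401565551758], [567.3055419921875, 69.63287353515625], [563.86181640625, 109.31709289550781]]
black [303.5 168.7] rect [702.3 128.3] [19.7 22.2] 88.7
[[691.0286865234375, 118.7028579711914], [713.17919921875, 118.2035903930664], [713.62353515625, 137.91879272460938], [691.4730224609375, 138.41806030273438]]
yellow [289.9 230.7] rect [576.9 174. ] [ 35.6 120.5] 5.0
yellow [354.1 223.4] rect [591.2  11.2] [ 35.7 116.8] 4.9
red [284.2 272.7] rect [480.5 172. ] [35.  36.5] 43.7
green [379.6 268.3] rect [482.5 -29.1] [48.3 48.3] 43.5
top white [350.4 195.3] 6.670932292938232 [640.7  28.4  20. ]
```

View pics/crop1.png

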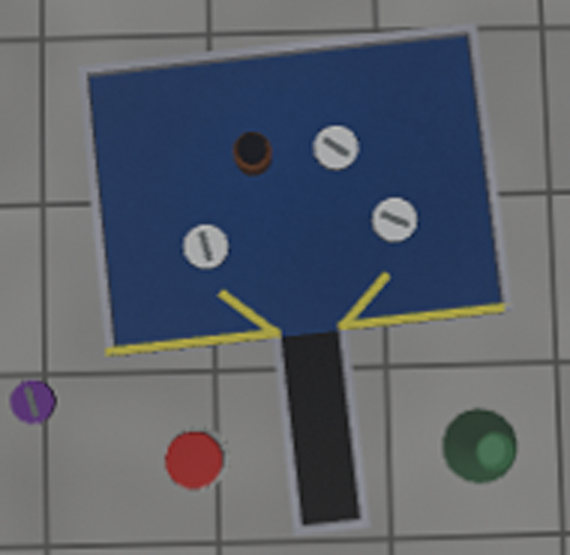

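```bash
cat >> h.py <<'E'
O=np.array([566.5,89.6]); a=np.deg2rad(5.0); TX=np.array([-np.cos(a),-np.sin(a)]); TY=np.array([-TX[1],TX[0]])
def totray(p): d=np.asarray(p)[...,:2]-O; return np.stack([d@TX,d@TY],-1)
def toworld(x,y): return O+x*TX+y*TY
def discs(f,lo=-200,hi=135):
    h=hsv(f).astype(int); yy,xx=np.mgrid[0:400,0:640]
    w=totray(ray(f,np.c_[xx.ravel(),yy.ravel()],20)).reshape(400,640,2)
    ins=(w[...,0]>lo)&(w[...,0]<-2)&(abs(w[...,1])<136)|(w[...,0]>=-2)&(w[...,0]<hi-3)&(abs(w[...,1])<19)
    m=ins&(h[...,1]<70)&(h[...,2]>120)
    m=cv2.morphologyEx(m.astype(np.uint8),cv2.MORPH_CLOSE,np.ones((5,5)))
    out=[]
    for c in blobs(m,60):
        p=ray(f,[cen(cv2.convexHull(c))],20)[0]; out.append((np.round(cen(c),1),cv2.contourArea(c),np.round(p[:2],1),np.round(totray(p),1)))
    return out
E
python3 - <<'E'
from h import *
for n in ["top","side"]:
    f=grab_frame(n)
    for d in discs(f): print(n,*d)
o=get_obs();print(o["clock"],o["gripper_width"],{k:v for k,v in o.items() if 'off' in k})
import station; print([x for x in dir(station) if x[0]!='_'], getattr(station,'grasp_offset',None))
f=grab_frame("top"); m=masks(hsv(f))
for c in blobs(m["black"],40): print(cen(c), totray(ray(f,[cen(c)],53)))
p=ray(f,[[303.5,168.7]],53); print(p)
E
```

```text
top [288.  201.6] 147.5 [630.4 162.8] [-70.  -67.4]
top [351.1 192.6] 146.5 [646.5  26.6] [-74.2  69.7]
top [331.7 168.5] 143.0 [700.  67.] [-131.    34.1]
side [294.3 225.4] 173.5 [633.2 160.8] [-72.7 -65.1]
side [295.4 181.4] 118.0 [703.2  65.7] [-134.    35.8]
side [329.1 180.3] 114.5 [649.5  24.4] [-77.   72.2]
0.3 0.999883624030401 {}
['MotionError', 'get_obs', 'grab_frame', 'grasp_offset', 'sign_off'] 18.700000000000003
(326.2842592592593, 262.1398148148148) [[66.33959625 -0.87489704]]
(303.54347826086956, 168.731884057971) [[-132.0780453   -26.21244999]]
[[695.86068768 127.31369761  53.        ]]
```

A = (351,193), B = (288,202) and C = (332,169) are the three white discs inside the tray. The crop confirms this: all are white with a grey bar, and the purple ones lie outside. I'll take A first: sweep it onto the slot axis, then push it through the gate.

```bash
cat >> h.py <<'E'
def plan(*wps):
    """wps: (tray x, tray y, tcp z, tray push angle deg); prints units from the present pose"""
    o=get_obs(); R=np.array(o["eef_rot"]); p=np.array(o["eef_pos"])
    cur=np.degrees(np.arctan2(R[1,1],R[0,1]))
    print("clock %.2f"%o["clock"],"tray",np.round(totray(p),1),"z %.1f"%p[2],"yang %.1f"%cur,"w %.2f"%o["gripper_width"],"j6 %.2f"%o["joints"][5],"F",np.round(o["wrist_force"],1))
    for x,y,z,ang in wps:
        w=np.r_[toworld(x,y),z]; t=R.T@(w-p)/50
        yw=185-0+ang   # tray yaw is +185 deg
        r=((cur-yw+90)%180-90)
        print((x,y,z,ang),"T",np.round(t,3),"roll %.2f (or %.2f)"%(r/5,(r-180*np.sign(r))/5))
E
python3 -c "
from h import *
plan((-87,111,70,-74),(-87,111,12,-74))"
```

```text
clock 0.35 tray [ 334.2 -399.8] z 231.2 yang 66.6 w 1.00 j6 1.57 F [ 0.2 -0.2 -0.6]
(-87, 111, 70, -74) T [-12.271  -4.973   3.225] roll -8.89 (or 27.11)
(-87, 111, 12, -74) T [-12.271  -4.973   4.385] roll -8.89 (or 27.11)
```

Request:
{"method": "carry_out", "body": {
  "moves": [
    {"gripper": 255, "translation": [-1.2, -0.5, 0.5], "roll": -1.5},
    {"gripper": 255, "translation": [-2.4, -1.0, 1.0], "roll": -3},
    {"gripper": 255, "translation": [-12.27, -4.97, 1.2], "roll": -8.9},
    {"gripper": 255, "translation": [-12.27, -4.97, 1.2], "roll": -8.9},
    {"gripper": 255, "translation": [-12.27, -4.97, 1.2], "roll": -8.9},
    {"gripper": 255, "translation": [-12.27, -4.97, 1.2], "roll": -8.9},
    {"gripper": 255, "translation": [-12.27, -4.97, 1.2], "roll": -8.9},
    {"gripper": 255, "translation": [-12.27, -4.97, 1.2], "roll": -8.9},
    {"gripper": 255, "translation": [-12.27, -4.97, 1.2], "roll": -8.9},
    {"gripper": 255, "translation": [-12.27, -4.97, 1.2], "roll": -8.9}
  ]
}}

```text
clock: 1.6
eef_pos: [613.5, 36.7, 173.3]
eef_rot: [[-0.933, -0.359, 0.0], [-0.359, 0.933, 0.0], [-0.0, -0.0, -1.0]]
wrist_force: [1.2, 1.4, 0.9]
gripper_width: -0.002
grip_force: 0.0
```

```bash
python3 -c "
from h import *
plan((-87,111,70,-74),(-87,111,12,-74))"
```

```text
clock 1.60 tray [-42.2  56.7] z 173.3 yang 111.1 w -0.00 j6 -0.31 F [1.2 1.4 0.9]
(-87, 111, 70, -74) T [-0.56  -1.291  2.066] roll 0.01 (or -35.99)
(-87, 111, 12, -74) T [-0.56  -1.291  3.226] roll 0.01 (or -35.99)
```

Request:
{"method": "carry_out", "body": {
  "moves": [
    {"gripper": 255, "translation": [-0.56, -1.29, 1.0], "roll": 0},
    {"gripper": 255, "translation": [-0.56, -1.29, 2.0], "roll": 0},
    {"gripper": 255, "translation": [-0.56, -1.29, 2.7], "roll": 0},
    {"gripper": 255, "translation": [-0.56, -1.29, 2.8], "roll": 0},
    {"gripper": 255, "translation": [-0.56, -1.29, 2.8], "roll": 0}
  ]
}}

```text
clock: 2.22
eef_pos: [662.0, -11.3, 34.6]
eef_rot: [[-0.933, -0.36, 0.001], [-0.36, 0.933, -0.0], [-0.001, -0.0, -1.0]]
wrist_force: [0.1, 0.1, 0.3]
gripper_width: 0.001
grip_force: 0.0
```

```bash
python3 -c "
from h import *
plan((-87,111,12,-74),(-63,27.5,12,-74))
f=grab_frame('top');cv2.imwrite('pics/t1.png',cv2.resize(f['frame'][120:305,220:410,::-1],None,fx=3,fy=3))
f=grab_frame('side');cv2.imwrite('pics/s1.png',cv2.resize(f['frame'][120:300,190:450,::-1],None,fx=3,fy=3))
"
```

```text
clock 2.23 tray [-86.4 108.9] z 34.6 yang 111.1 w 0.00 j6 -0.39 F [0.1 0.1 0.3]
(-87, 111, 12, -74) T [ 0.    -0.044  0.453] roll 0.02 (or -35.98)
(-63, 27.5, 12, -74) T [-1.000e-03  1.693e+00  4.520e-01] roll 0.02 (or -35.98)
```

View pics/s1.png

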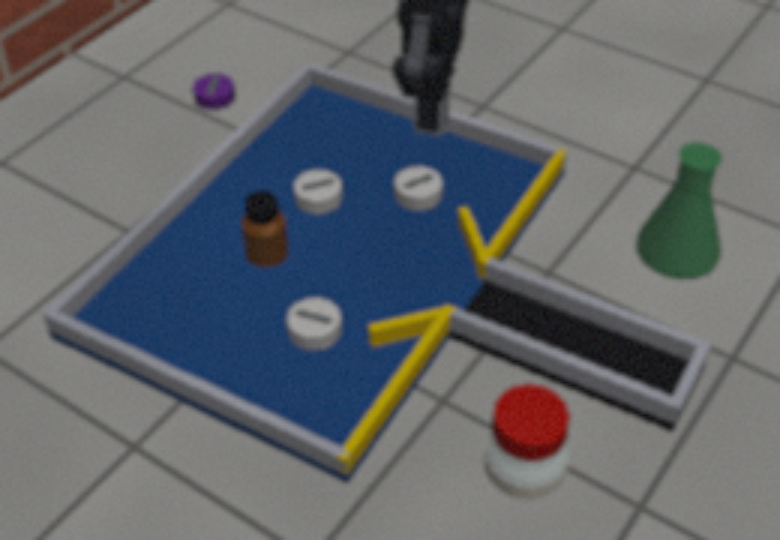

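The side crop shows the closed fingertips at (430,128), just behind disc A at (418,186) on its wall side and well clear of the rest. Next I descend and sweep A towards the axis.

Request:
{"method": "carry_out", "body": {
  "moves": [
    {"gripper": 255, "translation": [0, -0.04, 0.3], "roll": 0},
    {"gripper": 255, "translation": [0, -0.04, 0.45], "roll": 0},
    {"gripper": 255, "translation": [0, 0.2, 0.45], "roll": 0},
    {"gripper": 255, "translation": [0, 0.45, 0.45], "roll": 0},
    {"gripper": 255, "translation": [0, 0.7, 0.45], "roll": 0},
    {"gripper": 255, "translation": [0, 0.95, 0.45], "roll": 0},
    {"gripper": 255, "translation": [0, 1.2, 0.45], "roll": 0},
    {"gripper": 255, "translation": [0, 1.4, 0.45], "roll": 0},
    {"gripper": 255, "translation": [0, 1.55, 0.45], "roll": 0},
    {"gripper": 255, "translation": [0, 1.7, 0.45], "roll": 0}
  ]
}}

```text
clock: 3.58
eef_pos: [630.9, 68.1, 10.9]
eef_rot: [[-0.933, -0.36, 0.0], [-0.36, 0.933, -0.0], [-0.0, -0.0, -1.0]]
wrist_force: [0.1, -0.4, 0.9]
gripper_width: 0.0
grip_force: 0.6
```

```bash
python3 -c "
from h import *
plan()
for n in ['side','top']:
  for d in discs(grab_frame(n)): print(n,*d)
"
```

```text
clock 3.58 tray [-62.3  27. ] z 10.9 yang 111.1 w 0.00 j6 -0.26 F [ 0.1 -0.4  0.9]
side [294.2 225.5] 180.0 [633.3 161.1] [-72.7 -65.4]
side [320.1 206.3] 149.5 [622.8  95.2] [-56.6  -0.7]
side [295.6 181.5] 124.5 [702.9  65.5] [-133.8   35.9]
top [287.5 201.8] 140.0 [630.1 163.8] [-69.8 -68.4]
```

Disc A now lies near tray (-55,-2), almost on the axis. Next I lift, go behind it and push it along +x.

```bash
python3 -c "
from h import *
plan((-92,0,45,-90),(-92,0,11,-90),(-10,0,11,-90))
"
```

```text
clock 3.67 tray [-62.2  26.7] z 10.8 yang 111.1 w 0.00 j6 -0.26 F [ 0.1 -0.8  0.2]
(-92, 0, 45, -90) T [-0.721  0.348 -0.683] roll 3.22 (or -32.78)
(-92, 0, 11, -90) T [-0.721  0.348 -0.003] roll 3.22 (or -32.78)
(-10, 0, 11, -90) T [ 0.855  0.803 -0.003] roll 3.22 (or -32.78)
```

Request:
{"method": "carry_out", "body": {
  "moves": [
    {"gripper": 255, "translation": [0, -0.05, -0.4], "roll": 0},
    {"gripper": 255, "translation": [0, -0.05, -0.7], "roll": 0},
    {"gripper": 255, "translation": [-0.72, 0.0, -0.7], "roll": 2},
    {"gripper": 255, "translation": [-0.72, 0.35, -0.7], "roll": 3.2},
    {"gripper": 255, "translation": [-0.72, 0.35, -0.7], "roll": 3.2},
    {"gripper": 255, "translation": [-0.72, 0.35, -0.3], "roll": 3.2},
    {"gripper": 255, "translation": [-0.72, 0.35, 0], "roll": 3.2},
    {"gripper": 255, "translation": [-0.72, 0.35, 0], "roll": 3.2}
  ]
}}

```text
clock: 4.68
eef_pos: [657.4, 96.5, 9.7]
eef_rot: [[-0.996, -0.089, -0.002], [-0.089, 0.996, -0.0], [0.002, -0.0, -1.0]]
wrist_force: [-0.4, -0.2, 0.4]
gripper_width: 0.0
grip_force: 0.0
```

```bash
python3 -c "
from h import *
plan((-60,0,11,-90),(0,0,11,-90))
for n in ['side','top']:
  for d in discs(grab_frame(n)): print(n,*d)
"
```

```text
clock 4.67 tray [-91.1   1.1] z 9.7 yang 95.1 w 0.00 j6 0.06 F [-0.4 -0.2  0.4]
(-60, 0, 11, -90) T [ 0.622  0.023 -0.025] roll 0.02 (or -35.98)
(0, 0, 11, -90) T [ 1.822  0.026 -0.023] roll 0.02 (or -35.98)
side [294.2 225.4] 179.0 [633.3 161. ] [-72.8 -65.3]
side [320.  206.5] 150.0 [622.4  96.1] [-56.2  -1.6]
```

Request:
{"method": "carry_out", "body": {
  "moves": [
    {"gripper": 255, "translation": [0.18, 0.02, -0.04], "roll": 0},
    {"gripper": 255, "translation": [0.36, 0.02, -0.04], "roll": 0},
    {"gripper": 255, "translation": [0.56, 0.02, -0.04], "roll": 0},
    {"gripper": 255, "translation": [0.76, 0.02, -0.04], "roll": 0},
    {"gripper": 255, "translation": [0.96, 0.02, -0.04], "roll": 0},
    {"gripper": 255, "translation": [1.16, 0.02, -0.04], "roll": 0},
    {"gripper": 255, "translation": [1.36, 0.02, -0.04], "roll": 0},
    {"gripper": 255, "translation": [1.54, 0.02, -0.04], "roll": 0},
    {"gripper": 255, "translation": [1.7, 0.02, -0.04], "roll": 0},
    {"gripper": 255, "translation": [1.84, 0.02, -0.04], "roll": 0}
  ]
}}

```text
clock: 6.02
eef_pos: [566.1, 89.8, 12.8]
eef_rot: [[-0.996, -0.088, 0.0], [-0.088, 0.996, 0.0], [-0.0, 0.0, -1.0]]
wrist_force: [0.5, 0.8, -0.2]
gripper_width: -0.003
grip_force: 0.1
```

```bash
python3 -c "
from h import *
plan()
for n in ['side','top']:
  f=grab_frame(n)
  for d in discs(f): print(n,*d)
"
```

```text
clock 6.03 tray [ 0.4 -0.3] z 12.8 yang 95.1 w -0.00 j6 0.07 F [ 0.5  0.8 -0.2]
side [294.3 225.5] 184.0 [633.2 161. ] [-72.7 -65.4]
side [360.6 223.9] 205.0 [511.   91.9] [55.1 -7.1]
side [295.6 181.5] 128.5 [702.8  65.6] [-133.7   35.8]
top [331.2 167.4] 120.5 [702.2  68. ] [-133.3   33.3]
```

Disc A is in the slot. Now disc B.

```bash
python3 -c "
from h import *
plan((-81,-106,50,75.7),(-81,-106,11,75.7))
"
```

```text
clock 6.12 tray [ 0.6 -0.3] z 12.8 yang 95.1 w -0.00 j6 0.07 F [ 0.2  0.5 -0.5]
(-81, -106, 50, 75.7) T [-1.635  2.112 -0.744] roll 2.88 (or -33.12)
(-81, -106, 11, 75.7) T [-1.636  2.112  0.036] roll 2.88 (or -33.12)
```

Request:
{"method": "carry_out", "body": {
  "moves": [
    {"gripper": 255, "translation": [-0.1, 0, -0.4], "roll": 0},
    {"gripper": 255, "translation": [-0.1, 0, -0.8], "roll": 0},
    {"gripper": 255, "translation": [-0.8, 1.0, -0.8], "roll": 1.5},
    {"gripper": 255, "translation": [-1.64, 2.11, -0.8], "roll": 2.9},
    {"gripper": 255, "translation": [-1.64, 2.11, -0.8], "roll": 2.9},
    {"gripper": 255, "translation": [-1.64, 2.11, -0.8], "roll": 2.9},
    {"gripper": 255, "translation": [-1.64, 2.11, -0.4], "roll": 2.9},
    {"gripper": 255, "translation": [-1.64, 2.11, 0], "roll": 2.9},
    {"gripper": 255, "translation": [-1.64, 2.11, 0], "roll": 2.9}
  ]
}}

```text
clock: 7.25
eef_pos: [637.4, 200.6, 11.7]
eef_rot: [[-0.986, 0.164, -0.003], [0.164, 0.986, -0.001], [0.003, -0.001, -1.0]]
wrist_force: [0.8, 0.1, 1.0]
gripper_width: 0.005
grip_force: 0.0
```

```bash
python3 -c "
from h import *
plan((-63,-34,12,75.7))
for n in ['side','top']:
  f=grab_frame(n)
  for d in discs(f): print(n,*d)
cv2.imwrite('pics/t2.png',cv2.resize(f['frame'][120:305,220:410,::-1],None,fx=3,fy=3))
"
```

```text
clock 7.25 tray [ -80.3 -104.4] z 11.7 yang 80.5 w 0.00 j6 0.47 F [0.8 0.1 1. ]
(-63, -34, 12, 75.7) T [-0.016 -1.45  -0.003] roll -0.03 (or 35.97)
side [294.6 225.7] 174.0 [633.6 162.3] [-73.2 -66.6]
side [361.1 224.3] 206.5 [510.4  92. ] [55.7 -7.3]
top [324.7 243.9] 101.0 [537.8  86.8] [28.8  0.3]
top [331.4 168.6] 152.0 [700.   67.5] [-131.    33.6]
```

View pics/t2.png

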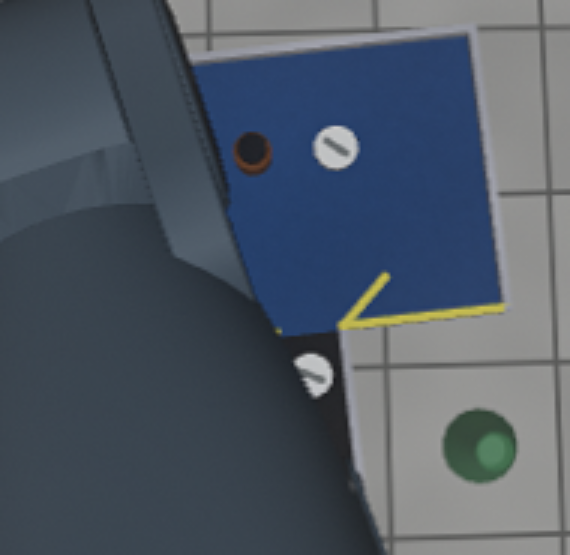

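The top crop shows disc A inside the slot at (313,375), tray (29,0). The vial and disc C have not moved. Now I sweep B.

Request:
{"method": "carry_out", "body": {
  "moves": [
    {"gripper": 255, "translation": [0, -0.15, 0], "roll": 0},
    {"gripper": 255, "translation": [0, -0.3, 0], "roll": 0},
    {"gripper": 255, "translation": [0, -0.5, 0], "roll": 0},
    {"gripper": 255, "translation": [0, -0.7, 0], "roll": 0},
    {"gripper": 255, "translation": [0, -0.9, 0], "roll": 0},
    {"gripper": 255, "translation": [0, -1.1, 0], "roll": 0},
    {"gripper": 255, "translation": [0, -1.28, 0], "roll": 0},
    {"gripper": 255, "translation": [0, -1.42, 0], "roll": 0},
    {"gripper": 255, "translation": [0, -1.53, 0], "roll": 0},
    {"gripper": 255, "translation": [0, -1.53, 0], "roll": 0}
  ]
}}

```text
clock: 8.6
eef_pos: [626.7, 126.0, 13.4]
eef_rot: [[-0.986, 0.164, 0.001], [0.164, 0.986, 0.0], [-0.001, 0.0, -1.0]]
wrist_force: [0.6, 1.1, 6.1]
gripper_width: -0.001
grip_force: 3.0
```

```bash
python3 -c "
from h import *
plan((-92,0,45,-90),(-92,0,11,-90))
for n in ['side','top']:
  f=grab_frame(n)
  for d in discs(f): print(n,*d)
"
```

```text
clock 8.60 tray [-63.1 -31. ] z 13.4 yang 80.5 w -0.00 j6 0.36 F [0.6 1.1 6.1]
(-92, 0, 45, -90) T [-0.715 -0.457 -0.632] roll -2.89 (or 33.11)
(-92, 0, 11, -90) T [-0.715 -0.457  0.048] roll -2.89 (or 33.11)
side [361.  224.3] 206.5 [510.4  92. ] [55.7 -7.3]
side [320.5 208.2] 100.5 [619.1  99.1] [-53.2  -4.9]
```

Request:
{"method": "carry_out", "body": {
  "moves": [
    {"gripper": 255, "translation": [0, -1.53, 0], "roll": 0},
    {"gripper": 255, "translation": [0, 0.2, 0], "roll": 0},
    {"gripper": 255, "translation": [0, 0.2, -0.4], "roll": 0},
    {"gripper": 255, "translation": [0, 0.2, -0.7], "roll": 0}
  ]
}}

```text
clock: 9.2
eef_pos: [627.9, 136.7, 48.4]
eef_rot: [[-0.987, 0.163, -0.0], [0.163, 0.987, -0.0], [-0.0, -0.0, -1.0]]
wrist_force: [-0.4, -1.3, 1.1]
gripper_width: 0.002
grip_force: 0.0
```

```bash
python3 -c "
from h import *
plan((-92,0,45,-90),(-92,0,11,-90))
for n in ['side','top']:
  f=grab_frame(n)
  for d in discs(f): print(n,*d)
"
```

```text
clock 9.20 tray [-65.3 -41.5] z 48.4 yang 80.6 w 0.00 j6 0.38 F [-0.4 -1.3  1.1]
(-92, 0, 45, -90) T [-0.724 -0.672  0.068] roll -2.88 (or 33.12)
(-92, 0, 11, -90) T [-0.724 -0.672  0.748] roll -2.88 (or 33.12)
side [360.5 224. ] 202.5 [537.9  92.5] [28.2 -5.4]
side [335.4 193.3] 138.0 [618.4  49.7] [-48.3  44.3]
```

My mistake there: the first row was measured from the new start pose, so it pushed disc B past the axis to about tray (-47,43). It still lies before the gate. I'll go to its outer side and look again.

```bash
python3 -c "
from h import *
plan((-53,92,60,-90))
"
```

```text
clock 9.30 tray [-66.1 -40.8] z 49.5 yang 80.6 w -0.00 j6 0.38 F [ 1.9  0.2 -0.2]
(-53, 92, 60, -90) T [-0.409 -2.638 -0.211] roll -2.89 (or 33.11)
```

Request:
{"method": "carry_out", "body": {
  "moves": [
    {"gripper": 255, "translation": [0, 0, -0.3], "roll": -1},
    {"gripper": 255, "translation": [-0.15, -1.0, -0.3], "roll": -2.9},
    {"gripper": 255, "translation": [-0.3, -2.0, -0.3], "roll": -2.9},
    {"gripper": 255, "translation": [-0.41, -2.64, -0.3], "roll": -2.9},
    {"gripper": 255, "translation": [-0.41, -2.64, -0.3], "roll": -2.9},
    {"gripper": 255, "translation": [-0.41, -2.64, -0.3], "roll": -2.9}
  ]
}}

```text
clock: 10.05
eef_pos: [626.2, 2.8, 62.4]
eef_rot: [[-0.996, -0.088, -0.001], [-0.088, 0.996, 0.0], [0.001, 0.0, -1.0]]
wrist_force: [-0.2, -0.1, -0.4]
gripper_width: -0.002
grip_force: 0.0
```

```bash
python3 -c "
from h import *
plan((-53,88,12,-90))
for n in ['side','top','wrist']:
  f=grab_frame(n)
  for d in discs(f): print(n,*d)
  cv2.imwrite('pics/%s3.png'%n,f['frame'][:,:,::-1])
"
```

```text
clock 10.05 tray [-51.9  91.6] z 62.4 yang 95.0 w -0.00 j6 -0.08 F [-0.2 -0.1 -0.4]
(-53, 88, 12, -90) T [-0.022  0.073  1.008] roll 0.01 (or -35.99)
side [360.4 223.8] 198.0 [539.1  92.2] [27.1 -4.9]
side [335.3 193.3] 137.5 [618.3  49.6] [-48.1  44.3]
side [295.5 181.5] 125.5 [702.9  65.7] [-133.8   35.7]
top [323.  244.8] 152.0 [536.   90.1] [30.3 -3.2]
top [340.  209.7] 100.0 [611.6  51.6] [-41.6  41.8]
top [331.4 168.6] 152.0 [700.   67.5] [-131.    33.6]
wrist [394.  225.1] 2063.0 [613.2  49.3] [-43.   44.3]
wrist [488.6  94.9] 2852.5 [537.1  87. ] [29.5  0. ]
```

View pics/wrist3.png

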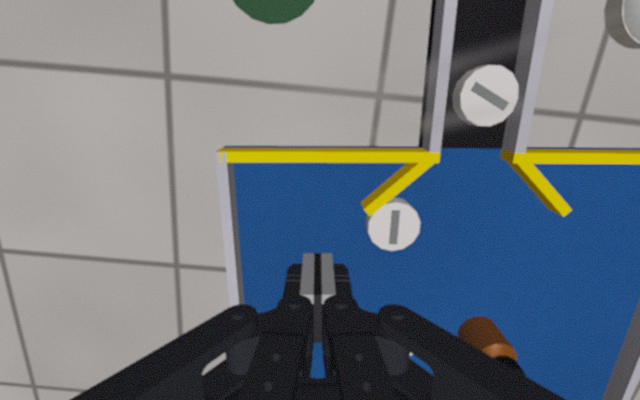

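Wrist view: disc B is at (394,225), touching the tip of the near cheek at (370,208). Disc A is in the slot at (487,96). I'll descend outside B and push it back along -y with the finger just clear of the cheek tip.

Request:
{"method": "carry_out", "body": {
  "moves": [
    {"gripper": 255, "translation": [-0.04, 0, 0.5], "roll": 0},
    {"gripper": 255, "translation": [-0.04, 0, 1.0], "roll": 0},
    {"gripper": 255, "translation": [-0.04, 0, 1.0], "roll": 0},
    {"gripper": 255, "translation": [-0.04, 0.2, 1.0], "roll": 0},
    {"gripper": 255, "translation": [-0.04, 0.4, 1.0], "roll": 0},
    {"gripper": 255, "translation": [-0.04, 0.6, 1.0], "roll": 0},
    {"gripper": 255, "translation": [-0.04, 0.8, 1.0], "roll": 0},
    {"gripper": 255, "translation": [-0.04, 1.0, 1.0], "roll": 0},
    {"gripper": 255, "translation": [-0.04, 1.12, 1.0], "roll": 0},
    {"gripper": 255, "translation": [-0.04, 1.2, 1.0], "roll": 0}
  ]
}}

```text
clock: 11.45
eef_pos: [623.8, 63.4, 13.5]
eef_rot: [[-0.996, -0.089, 0.001], [-0.089, 0.996, -0.001], [-0.001, -0.001, -1.0]]
wrist_force: [0.6, -3.4, 7.2]
gripper_width: -0.004
grip_force: 3.5
```

```bash
python3 -c "
from h import *
plan((-88,0,11,-90))
for n in ['side','wrist']:
  f=grab_frame(n)
  for d in discs(f): print(n,*d)
"
```

```text
clock 11.45 tray [-54.8  31.1] z 13.5 yang 95.1 w -0.00 j6 0.01 F [ 0.6 -3.4  7.2]
(-88, 0, 11, -90) T [-0.665  0.62   0.049] roll 0.02 (or -35.98)
side [360.9 224.2] 204.5 [510.4  92. ] [55.7 -7.3]
side [326.4 205. ] 144.0 [614.7  86. ] [-47.7   7.8]
side [295.6 181.4] 125.5 [702.9  65.5] [-133.8   35.9]
wrist [317.1 371.1] 146.5 [679.8  67.9] [-111.    31.5]
wrist [307.5 276.6] 414.5 [624.2  58.4] [-54.8  36.1]
wrist [362.6 257.6] 3928.5 [613.8  81.2] [-46.4  12.4]
wrist [399.6  86.8] 5606.0 [536.7  88. ] [29.9 -1. ]
```

Request:
{"method": "carry_out", "body": {
  "moves": [
    {"gripper": 255, "translation": [0, 0.07, 0], "roll": 0},
    {"gripper": 255, "translation": [0, 0.13, 0], "roll": 0},
    {"gripper": 255, "translation": [0, 0.13, 0], "roll": 0},
    {"gripper": 255, "translation": [0, -0.1, 0], "roll": 0},
    {"gripper": 255, "translation": [0, -0.1, -0.4], "roll": 0},
    {"gripper": 255, "translation": [0, -0.1, -0.7], "roll": 0},
    {"gripper": 255, "translation": [-0.66, 0.3, -0.7], "roll": 0},
    {"gripper": 255, "translation": [-0.66, 0.62, -0.7], "roll": 0},
    {"gripper": 255, "translation": [-0.66, 0.62, -0.7], "roll": 0}
  ]
}}

```text
clock: 12.68
eef_pos: [652.8, 97.9, 47.6]
eef_rot: [[-0.996, -0.09, -0.001], [-0.09, 0.996, 0.0], [0.001, 0.0, -1.0]]
wrist_force: [-0.0, 0.6, 0.1]
gripper_width: -0.003
grip_force: 0.0
```

```bash
python3 -c "
from h import *
plan((-88,0,12,-90),(0,0,12,-90))
for n in ['side','wrist']:
  f=grab_frame(n)
  for d in discs(f): print(n,*d)
"
```

```text
clock 12.68 tray [-86.7  -0.7] z 47.6 yang 95.2 w -0.00 j6 0.06 F [-0.   0.6  0.1]
(-88, 0, 12, -90) T [-0.026 -0.015  0.712] roll 0.03 (or -35.97)
(0, 0, 12, -90) T [ 1.734 -0.01   0.713] roll 0.03 (or -35.97)
side [360.4 223.8] 198.0 [539.1  92.2] [27.1 -4.9]
side [324.8 207.2] 155.0 [614.4  92.3] [-48.    1.5]
wrist [259.8 296.2] 983.0 [689.7  64.6] [-120.6   35.7]
wrist [327.1 276.9] 479.0 [672.9 103.9] [-107.2   -4.9]
wrist [307.5 276.4] 485.5 [673.5  92.3] [-106.8    6.6]
wrist [314.6 174.6] 2859.0 [612.   91.3] [-45.4   2.3]
wrist [426.3 117.6] 78.5 [578.1 162.8] [-17.9 -71.9]
wrist [323.3  26. ] 3407.5 [551.1  99.4] [ 14.5 -11.1]
```

Request:
{"method": "carry_out", "body": {
  "moves": [
    {"gripper": 255, "translation": [-0.02, -0.01, 0.4], "roll": 0},
    {"gripper": 255, "translation": [-0.02, -0.01, 0.7], "roll": 0},
    {"gripper": 255, "translation": [0.2, -0.01, 0.71], "roll": 0},
    {"gripper": 255, "translation": [0.44, -0.01, 0.71], "roll": 0},
    {"gripper": 255, "translation": [0.68, -0.01, 0.71], "roll": 0},
    {"gripper": 255, "translation": [0.92, -0.01, 0.71], "roll": 0},
    {"gripper": 255, "translation": [1.16, -0.01, 0.71], "roll": 0},
    {"gripper": 255, "translation": [1.38, -0.01, 0.71], "roll": 0},
    {"gripper": 255, "translation": [1.58, -0.01, 0.71], "roll": 0},
    {"gripper": 255, "translation": [1.73, -0.01, 0.71], "roll": 0}
  ]
}}

```text
clock: 14.02
eef_pos: [566.8, 88.5, 12.3]
eef_rot: [[-0.996, -0.088, -0.0], [-0.088, 0.996, -0.0], [0.0, -0.0, -1.0]]
wrist_force: [0.5, 0.6, -0.1]
gripper_width: -0.002
grip_force: 0.1
```

```bash
python3 -c "
from h import *
plan((0,0,60,-90),(-132,35,90,-27),(-132,35,90,0))
for n in ['side','wrist']:
  f=grab_frame(n)
  for d in discs(f): print(n,*d)
"
```

```text
clock 14.03 tray [-0.2  1.1] z 12.3 yang 95.1 w -0.00 j6 0.07 F [ 0.5  0.6 -0.1]
(0, 0, 60, -90) T [ 0.003  0.022 -0.953] roll 0.01 (or -35.99)
(-132, 35, 90, -27) T [-2.636 -0.682 -1.553] roll -12.59 (or 23.41)
(-132, 35, 90, 0) T [-2.636 -0.682 -1.553] roll -17.99 (or 18.01)
side [368.1 226.8] 437.0 [509.1  89.5] [57.2 -4.9]
side [295.6 181.4] 129.0 [702.8  65.5] [-133.7   35.9]
wrist [322.8 181.1] 8622.0 [507.3  88.5] [59.  -4.1]
```

Two discs are in the slot. Disc C at (-132,35) is near the limit of reach, so I'll straddle it with the fingers part open (no gripping) and push with the rear finger.

Request:
{"method": "carry_out", "body": {
  "moves": [
    {"gripper": 255, "translation": [-0.1, 0, -0.4], "roll": 0},
    {"gripper": 255, "translation": [-0.1, 0, -1.0], "roll": 0},
    {"gripper": 105, "translation": [-0.8, -0.2, -1.55], "roll": -2},
    {"gripper": 105, "translation": [-1.6, -0.4, -1.55], "roll": -4},
    {"gripper": 105, "translation": [-2.63, -0.68, -1.55], "roll": -6},
    {"gripper": 105, "translation": [-2.63, -0.68, -1.55], "roll": -8},
    {"gripper": 105, "translation": [-2.63, -0.68, -1.55], "roll": -10},
    {"gripper": 105, "translation": [-2.63, -0.68, -1.55], "roll": -12},
    {"gripper": 105, "translation": [-2.63, -0.68, -1.55], "roll": -12.6},
    {"gripper": 105, "translation": [-2.63, -0.68, -1.55], "roll": -12.6}
  ]
}}

```text
clock: 15.38
eef_pos: [701.5, 66.4, 89.7]
eef_rot: [[-0.374, -0.928, -0.0], [-0.928, 0.374, 0.0], [0.0, 0.0, -1.0]]
wrist_force: [-0.6, -0.0, 0.4]
gripper_width: 0.583
grip_force: 0.0
```

```bash
python3 -c "
from h import *
plan((-132,35,30,-25),(-132,35,10,-25))
for n in ['side','wrist']:
  f=grab_frame(n)
  for d in discs(f): print(n,*d)
cv2.imwrite('pics/w4.png',f['frame'][:,:,::-1])
"
```

```text
clock 15.38 tray [-132.4   34.8] z 89.7 yang 158.1 w 0.58 j6 -1.09 F [-0.6 -0.   0.4]
(-132, 35, 30, -25) T [0.007 0.006 1.193] roll -0.39 (or 35.61)
(-132, 35, 10, -25) T [0.007 0.006 1.593] roll -0.39 (or 35.61)
side [368.8 227.1] 416.0 [507.2  89.5] [59.  -5.1]
side [295.5 181.5] 123.0 [703.   65.7] [-133.9   35.7]
wrist [534.9 334.4] 307.0 [577.5 220.7] [ -22.4 -129.6]
wrist [393.1 288.5] 280.5 [669.5 135.8] [-106.6  -37. ]
wrist [247.6 268.4] 100.5 [761.9  82.7] [-194.1   23.9]
wrist [315.9 214.9] 1721.5 [700.8  63.1] [-131.5   38.1]
wrist [581.2 150.8] 5057.0 [526.9  87.3] [39.7 -1.1]
```

View pics/w4.png

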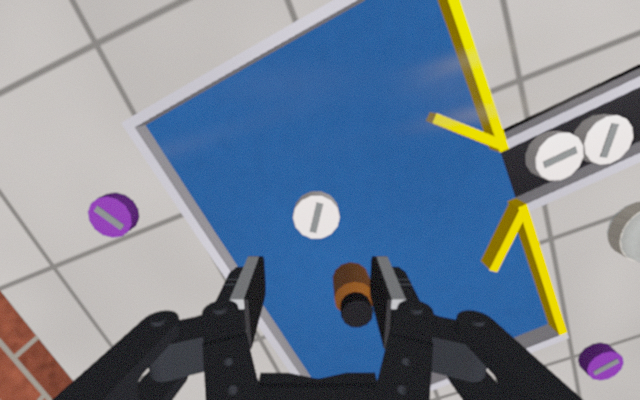

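Wrist view: disc C at (316,215) is centred between the open fingers (inner edges at 263 and 373). The vial is at (352,293), off to the side. Two discs sit in the slot at (556,156) and (608,139). Now I lower the fingers.

Request:
{"method": "carry_out", "body": {
  "moves": [
    {"gripper": 105, "translation": [0, 0, 0.6], "roll": -0.4},
    {"gripper": 105, "translation": [0, 0, 1.1], "roll": -0.4},
    {"gripper": 105, "translation": [0, 0, 1.4], "roll": -0.4},
    {"gripper": 105, "translation": [0, 0, 1.57], "roll": -0.4},
    {"gripper": 105, "translation": [0, 0, 1.57], "roll": -0.4}
  ]
}}

```text
clock: 16.1
eef_pos: [701.3, 66.4, 11.3]
eef_rot: [[-0.341, -0.94, -0.0], [-0.94, 0.341, -0.0], [0.0, 0.0, -1.0]]
wrist_force: [-0.3, 0.2, 0.4]
gripper_width: 0.59
grip_force: 0.0
```

```bash
python3 -c "
from h import *
plan((-45,-4,10,-24.5))
f=grab_frame('side')
for d in discs(f): print(*d)
cv2.imwrite('pics/s4.png',cv2.resize(f['frame'][120:300,190:450,::-1],None,fx=3,fy=3))
"
```

```text
clock 16.10 tray [-132.3   34.8] z 11.3 yang 160.1 w 0.59 j6 -1.13 F [-0.3  0.2  0.4]
(-45, -4, 10, -24.5) T [0.032 1.91  0.026] roll -0.09 (or 35.91)
[368.6 227. ] 417.0 [518.8  89.4] [47.6 -3.9]
[293.1 181.5] 75.5 [707.   68.7] [-138.1   33.1]
```

View pics/s4.png

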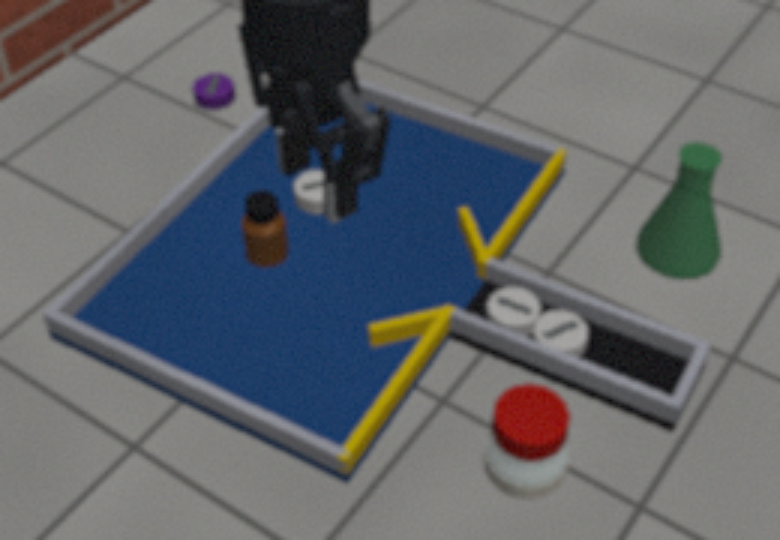

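The side crop shows C caged between the fingers at (315,190), with the vial at (265,235) untouched and the two discs in the slot at (514,307) and (560,330).

```bash
python3 -c "
from h import *
plan((-132.3,34.8,11,-28.7),(-60.4,-4.6,11,-28.7))
"
```

```text
clock 16.15 tray [-132.6   34.9] z 11.9 yang 160.1 w 0.59 j6 -1.13 F [ 0.2 -1.   0.3]
(-132.3, 34.8, 11, -28.7) T [0.002 0.007 0.018] roll 0.75 (or -35.25)
(-60.4, -4.6, 11, -28.7) T [-0.107  1.643  0.017] roll 0.75 (or -35.25)
```

Request:
{"method": "carry_out", "body": {
  "moves": [
    {"gripper": 105, "translation": [0, 0, 0.01], "roll": 0.75},
    {"gripper": 105, "translation": [-0.01, 0.15, 0.01], "roll": 0.75},
    {"gripper": 105, "translation": [-0.023, 0.35, 0.01], "roll": 0.75},
    {"gripper": 105, "translation": [-0.036, 0.56, 0.01], "roll": 0.75},
    {"gripper": 105, "translation": [-0.05, 0.78, 0.01], "roll": 0.75},
    {"gripper": 105, "translation": [-0.065, 1.0, 0.01], "roll": 0.75},
    {"gripper": 105, "translation": [-0.079, 1.22, 0.01], "roll": 0.75},
    {"gripper": 105, "translation": [-0.093, 1.42, 0.01], "roll": 0.75},
    {"gripper": 105, "translation": [-0.1, 1.55, 0.01], "roll": 0.75},
    {"gripper": 105, "translation": [-0.107, 1.64, 0.01], "roll": 0.75}
  ]
}}

```text
clock: 17.4
eef_pos: [625.7, 99.5, 10.8]
eef_rot: [[-0.401, -0.916, 0.0], [-0.916, 0.401, -0.0], [0.0, -0.0, -1.0]]
wrist_force: [-0.2, 0.3, 0.2]
gripper_width: 0.591
grip_force: 0.1
```

```bash
python3 -c "
from h import *
plan((-60.4,-4.6,60,-28.7),(-107,0,45,-90),(-107,0,12,-90))
for n in ['side','wrist','top']:
  f=grab_frame(n)
  for d in discs(f): print(n,*d)
"
```

```text
clock 17.40 tray [-59.9  -4.7] z 10.8 yang 156.3 w 0.59 j6 -1.00 F [-0.2  0.3  0.2]
(-60.4, -4.6, 60, -28.7) T [-0.003 -0.011 -0.983] roll 0.01 (or -35.99)
(-107, 0, 45, -90) T [-0.369 -0.873 -0.683] roll 12.27 (or -23.73)
(-107, 0, 12, -90) T [-0.369 -0.873 -0.023] roll 12.27 (or -23.73)
side [368.8 227.1] 421.0 [507.5  89.4] [58.8 -5. ]
side [313.3 204. ] 113.0 [636.6  97.6] [-70.5  -1.8]
wrist [395.7 302.5] 88.5 [595.7 125.6] [-32.3 -33.3]
wrist [238.9 302.5] 87.5 [664.1  95.7] [-97.8   2.5]
wrist [ 39.1 331.5] 1545.5 [764.2  70.9] [-195.4   35.8]
wrist [298.1 272.3] 3814.0 [631.4  92.1] [-64.9   3.2]
wrist [534.9 162.4] 10341.0 [519.1  85.4] [47.6  0. ]
wrist [351.6  94.7] 87.0 [580.6  29.4] [-8.8 61.2]
```

```bash
python3 -c "
from h import *
plan((-64,0,11,-14),(-64,0,11,0),(-34,0,11,0))
"
```

```text
clock 17.55 tray [-60.1  -4.6] z 10.8 yang 156.3 w 0.59 j6 -1.00 F [-0.6  0.3  0. ]
(-64, 0, 11, -14) T [ 0.044 -0.112 -0.003] roll -2.93 (or 33.07)
(-64, 0, 11, 0) T [ 0.044 -0.112 -0.003] roll -5.73 (or 30.27)
(-34, 0, 11, 0) T [ 0.332  0.415 -0.003] roll -5.73 (or 30.27)
```

Request:
{"method": "carry_out", "body": {
  "moves": [
    {"gripper": 105, "translation": [0.044, -0.11, 0], "roll": -1},
    {"gripper": 105, "translation": [0.044, -0.11, 0], "roll": -2.5},
    {"gripper": 105, "translation": [0.044, -0.11, 0], "roll": -4},
    {"gripper": 105, "translation": [0.044, -0.11, 0], "roll": -5.7},
    {"gripper": 105, "translation": [0.044, -0.11, 0], "roll": -5.7},
    {"gripper": 105, "translation": [0.12, 0.03, 0], "roll": -5.7},
    {"gripper": 105, "translation": [0.2, 0.17, 0], "roll": -5.7},
    {"gripper": 105, "translation": [0.27, 0.3, 0], "roll": -5.7},
    {"gripper": 105, "translation": [0.33, 0.41, 0], "roll": -5.7},
    {"gripper": 105, "translation": [0.33, 0.41, 0], "roll": -5.7}
  ]
}}

```text
clock: 18.8
eef_pos: [600.2, 92.5, 11.0]
eef_rot: [[0.084, -0.996, -0.0], [-0.996, -0.084, -0.0], [0.0, 0.0, -1.0]]
wrist_force: [1.0, 0.3, 0.1]
gripper_width: 0.59
grip_force: 0.0
```

```bash
python3 -c "
from h import *
plan((-36,0,50,0),(-86,0,50,0),(-86,0,12,0),(-4,0,12,0))
for n in ['side','wrist','top']:
  f=grab_frame(n)
  for d in discs(f): print(n,*d)
"
```

```text
clock 18.80 tray [-33.8   0.1] z 11.0 yang -175.2 w 0.59 j6 -1.50 F [1.  0.3 0.1]
(-36, 0, 50, 0) T [-0.002 -0.044 -0.781] roll -0.04 (or 35.96)
(-86, 0, 50, 0) T [-0.005 -1.044 -0.781] roll -0.04 (or 35.96)
(-86, 0, 12, 0) T [-0.005 -1.044 -0.021] roll -0.04 (or 35.96)
(-4, 0, 12, 0) T [ 0.     0.596 -0.021] roll -0.04 (or 35.96)
side [368.8 227.1] 422.0 [507.5  89.4] [58.8 -5. ]
side [326.9 208.7] 157.0 [608.5  93.4] [-42.2  -0.1]
wrist [ 10.6 371.1] 725.0 [756.5 161.7] [-195.6  -55.2]
wrist [395.6 302.8] 77.0 [561.6 101.5] [  3.8 -12.3]
wrist [239.1 302.9] 79.0 [636.  107.8] [-70.9 -12.1]
wrist [490.9 278.7] 8239.5 [512.5  86. ] [54.1 -1.1]
wrist [300.6 273.8] 3787.0 [607.8  89.7] [-41.1   3.5]
```

Request:
{"method": "carry_out", "body": {
  "moves": [
    {"gripper": 105, "translation": [0, -0.06, 0], "roll": 0},
    {"gripper": 105, "translation": [0, -0.06, -0.4], "roll": 0},
    {"gripper": 105, "translation": [0, -0.06, -0.8], "roll": 0},
    {"gripper": 255, "translation": [0, -0.92, -0.8], "roll": 0},
    {"gripper": 255, "translation": [0, -0.92, -0.8], "roll": 0},
    {"gripper": 255, "translation": [0, -0.92, -0.8], "roll": 0},
    {"gripper": 255, "translation": [0, -0.92, -0.8], "roll": 0},
    {"gripper": 255, "translation": [0, -0.92, -0.4], "roll": 0},
    {"gripper": 255, "translation": [0, -0.92, -0.03], "roll": 0},
    {"gripper": 255, "translation": [0, -0.92, -0.03], "roll": 0}
  ]
}}

```text
clock: 20.2
eef_pos: [645.0, 96.2, 11.3]
eef_rot: [[0.084, -0.996, -0.002], [-0.996, -0.084, -0.0], [0.0, 0.003, -1.0]]
wrist_force: [-0.5, 0.4, 0.9]
gripper_width: 0.0
grip_force: 0.0
```

```bash
python3 -c "
from h import *
plan((-4,0,12,0))
for n in ['side','wrist']:
  f=grab_frame(n)
  for d in discs(f): print(n,*d)
"
```

```text
clock 20.20 tray [-78.8   0.3] z 11.3 yang -175.2 w 0.00 j6 -1.51 F [-0.5  0.4  0.9]
(-4, 0, 12, 0) T [-1.000e-03  1.496e+00 -1.000e-02] roll -0.03 (or 35.97)
side [368.8 227.1] 421.0 [507.5  89.4] [58.8 -5. ]
side [326.7 208.6] 158.5 [608.9  93.8] [-42.6  -0.5]
wrist [575.2 274.3] 7523.0 [524.2  84.9] [42.6  1. ]
wrist [396.2 271.9] 3744.0 [609.   89.7] [-42.3   3.6]
wrist [ 43.4 197. ] 2893.0 [766.7  65.6] [-197.4   41.4]
```

Request:
{"method": "carry_out", "body": {
  "moves": [
    {"gripper": 255, "translation": [0, 0.15, 0], "roll": 0},
    {"gripper": 255, "translation": [0, 0.3, 0], "roll": 0},
    {"gripper": 255, "translation": [0, 0.48, 0], "roll": 0},
    {"gripper": 255, "translation": [0, 0.66, 0], "roll": 0},
    {"gripper": 255, "translation": [0, 0.84, 0], "roll": 0},
    {"gripper": 255, "translation": [0, 1.02, 0], "roll": 0},
    {"gripper": 255, "translation": [0, 1.18, 0], "roll": 0},
    {"gripper": 255, "translation": [0, 1.33, 0], "roll": 0},
    {"gripper": 255, "translation": [0, 1.45, 0], "roll": 0},
    {"gripper": 255, "translation": [0, 1.54, 0], "roll": 0}
  ]
}}

```text
clock: 21.55
eef_pos: [569.6, 89.9, 12.5]
eef_rot: [[0.084, -0.996, 0.0], [-0.996, -0.084, 0.0], [-0.0, -0.0, -1.0]]
wrist_force: [3.4, -0.0, 4.9]
gripper_width: 0.001
grip_force: 2.5
```

Request:
{"method": "carry_out", "body": {
  "moves": [
    {"gripper": 255, "translation": [0, 0.02, 0], "roll": 0},
    {"gripper": 255, "translation": [0, -0.1, 0], "roll": 0},
    {"gripper": 255, "translation": [0, -0.2, -0.5], "roll": 0},
    {"gripper": 255, "translation": [0, -0.2, -1.5], "roll": 0},
    {"gripper": 255, "translation": [0, -0.2, -2], "roll": 0},
    {"gripper": 255, "translation": [0, -0.2, -2], "roll": 0}
  ]
}}

```text
clock: 22.3
eef_pos: [580.7, 90.9, 113.7]
eef_rot: [[0.084, -0.996, 0.002], [-0.996, -0.084, 0.0], [-0.0, -0.002, -1.0]]
wrist_force: [-0.2, -1.1, 0.4]
gripper_width: 0.002
grip_force: 0.0
```

```bash
python3 -c "
from h import *
plan()
for n in ['wrist','top','side']:
  f=grab_frame(n)
  for d in discs(f): print(n,*d)
f=grab_frame('side');cv2.imwrite('pics/s5.png',cv2.resize(f['frame'][120:300,190:450,::-1],None,fx=3,fy=3))
"
```

```text
clock 22.30 tray [-14.3  -0. ] z 113.7 yang -175.2 w 0.00 j6 -1.50 F [-0.2 -1.1  0.4]
wrist [410.4 208.8] 4876.0 [507.2  86.1] [59.4 -1.7]
wrist [ 66.9 167.5] 1111.5 [765.7  79.2] [-197.6   27.7]
side [375.7 229.7] 678.5 [505.3  87.4] [61.2 -3.2]
```

View pics/s5.png

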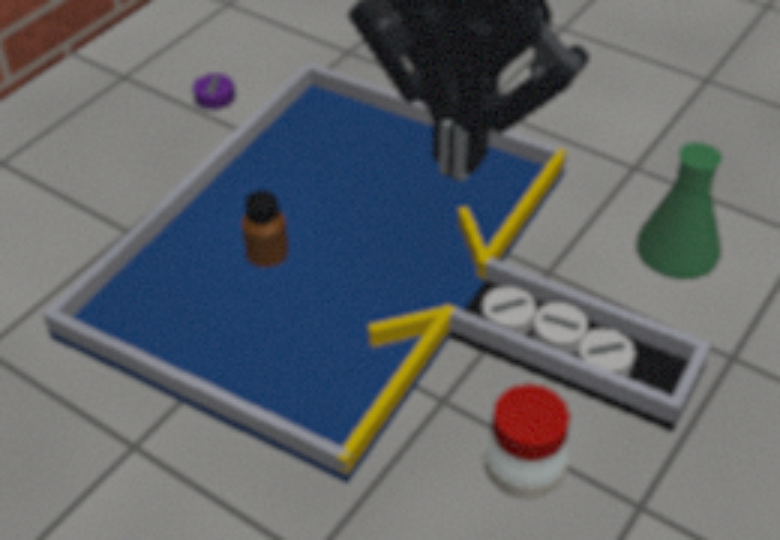

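The side crop shows all three discs flat in the slot at (509,306), (560,323) and (607,350). The last one is about 25 mm past the mouth. The vial (265,235), jar and flask have not moved, and the arm is clear.

```bash
python3 -c "
from station import *
print(sign_off())"
```

```text
the job is handed in; nothing more can be done
None
```

All three white discs were pushed one by one through the gate and, in the last picture, lie flat in the slot with the vial, flask and jar unmoved; the job is handed in at about 22 s, and no verdict came back.

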